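Clear the tint station and hold the cap off a bottle of unknown thread

TASK

Get the developer bottle in the twin stand ready for refilling: first put away what was left lying in front of it, the sectioning clip into the rectangular steel tray and the setting roller into the round white pot. Then take the plain round cap off the bottle beside the pump bottle; nobody knows whether its thread is ordinary or reversed, so try to loosen it both ways and see which way it turns. Finish while still holding the cap in the gripper, level and still, a good 6 cm straight above the open bottle neck so drips fall back in, with nothing else on the station knocked about.

Things in the scene. Friction and masses are not known exactly. Their poses are not given: they have to be found in the camera images.
- cap_center (a point): the cap: round, ribbed, black plastic, 44 mm wide, 40 mm high, about 45 g; this point is its centre, half-way up (138 mm above the table while seated), z along its axis, x along the grey bar on its top: its yaw tells how far it has turned. Its thread is right- or left-handed, drawn anew each time and not visible
- twin_stand: fixed dark steel base 110 x 250 x 20 mm carrying two white bottles 72 mm wide, 130 mm apart: the capped one 65 mm to its +y side, one with a pump head (top at 162 mm) 65 mm to its -y side. Both bottles are held and cannot turn. Origin: centre of the underside
- neck (a point): top of the capped bottle's neck, on its axis, 134 mm above the table; the shoulder starts at 85 mm, the 42 mm neck at 100 mm, the seated cap's underside is at 118 mm. Short thread: tightening, the cap is at a stop (gives 0.2 rad at most); loosening, it turns easily and after 1.2 to 2.0 rad (best 1.5) lifts straight off, not before; at 2.1 rad it meets a stop
- clip_center (a point): sectioning clip lying flat: black with a steel hinge block, 90 mm long (its x), 12 mm wide (16 mm at the hinge in the middle, where it is gripped across), 16 mm high, about 30 g; this point is its centre, 8 mm above what it lies on
- roller_center (a point): setting roller lying on its side: ribbed grey plastic, 62 mm long (its x), 28 mm in diameter, with small flats so that it does not roll away, about 30 g; this point is its centre, 14 mm above what it lies on
- tray_in (a point): centre of the inner floor of the rectangular steel tray, fixed, outside 120 (x) x 150 (y) x 35 mm high, walls and floor 4 mm
- pot_in (a point): centre of the inner floor (5 mm above the table) of the round white pot, fixed, 42 mm high, inside about 122 mm wide, wall 4 mm
- comb: bystander: black tail comb, 215 mm long (x), 20 mm wide, lying flat in front of the stand; origin on it 20 mm from its toothed end, the tail towards -x
- sprayer: bystander: clear water sprayer, 68 mm wide, 175 mm high; origin under its centre
- jar: bystander: amber glass jar, 64 mm wide, 70 mm high; origin under its centre
- can: bystander: aluminium can, 52 mm wide, 170 mm high; origin under its centre
- tint_brush: bystander: tint brush lying flat, 190 mm long (x), 45 mm wide at its head; origin near its middle

How it is judged (in metres and radians):
On the way, in this order (a step that is already met when the one before it is completed fails the run):
1. the clip lies in the tray and the roller in the pot, both let go (x of clip_center in the frame of tray_in between -0.054 and 0.054 m and y of clip_center in the frame of tray_in between -0.069 and 0.069 m and z of clip_center in the frame of tray_in below 0.03 m and horizontal distance between roller_center and pot_in below 0.052 m and z of roller_center in the frame of pot_in below 0.04 m and contact force between each of clip, roller and the fingers below 0.1 N), for 0.2 s.
2. the cap is off the neck, in the fingers (z of cap_center in the frame of neck above 0.045 m and contact force between cap and the fingers above 1 N), for 0.2 s.
At the end, for the whole second after the job is handed in: clip in the tray and roller in the pot, released; cap in the fingers, its centre over 45 mm above the neck top and within 45 mm of its axis, tilted under 0.3 rad, slower than 0.03 m/s, clear of the stand; no bystander moved over 40 mm (all of step 1 and all of step 2 and horizontal distance between cap_center and neck below 0.045 m and angle between cap_center's own z axis and vertical below 0.3 rad and linear speed of cap below 0.03 m/s and contact force between cap and twin_stand below 0.1 N); the arm keeps its last pose, push and grip.
It fails at once if the comb was knocked more than 40 mm from its place (distance of comb from where it was at the start of the episode above 0.04 m).
It fails at once if the sprayer was knocked more than 40 mm from its place (distance of sprayer from where it was at the start of the episode above 0.04 m).
It fails at once if the jar was knocked more than 40 mm from its place (distance of jar from where it was at the start of the episode above 0.04 m).
It fails at once if the can was knocked more than 40 mm from its place (distance of can from where it was at the start of the episode above 0.04 m).
It fails at once if the tint brush was knocked more than 40 mm from its place (distance of tint_brush from where it was at the start of the episode above 0.04 m).
It also fails if it takes over 67 s, if anything falls off the work surface, if the arm or the gripper's body presses on something with over 40 N, if the wrist force passes 120 N, or if a joint passes its speed limit or range.

ROBOT

A 7-joint arm with a two-finger parallel gripper is mounted at the origin on the work surface. World frame = base frame: x ahead of the robot, y to its left, z up, the work surface at z = 0. Lengths are in mm, angles in rad, forces in N, time in s.
With the tool pointing down it reaches from about 425 to 825 mm from the base axis. Payload 3.6 kg.
Tool frame: the origin (TCP) lies at the very end of the fingers, on their centre line; the grasp point (between the pads) lies 19 mm behind it; z points along the fingers, y is the direction in which the jaws open and shut (so a half turn about z gives the same grasp; the last joint's range is limited). The gripper opens to 85 mm and grips with 20 to 120 N. Pads are 22 mm wide; open, the fingers measure 114 mm over their backs; the gripper's body (76 mm by 85 mm) begins 54 mm behind the grasp point. The pads swing forward as they close: fully open they stand 13 mm farther back than shut.
Start: joints at [1.143, 0.615, -0.013, 1.423, 0.008, 1.103, -0.04], TCP at [254.207, -598.198, 231.297] pointing down, gripper open.
Joint ranges: [-3.12, 3.12], [-0.3, 2.06], [-1.34, 1.32], [0.26, 2.42], [-1.36, 4.5], [0.01, 1.98], [-2.84, 2.84]. Speed limits (rad/s): [2.79, 2.79, 3.14, 3.14, 3.14, 3.14, 3.14].

INTERFACE

Orientations are given as a unit quaternion [x, y, z, w].
In Python, from bench import manip gives the robot as it stands.
- The arm moves only by the tool servo_tool, never from a script. Its argument "series" is a list that holds one entry, the list of rows, each a list of 7 numbers: the turn, a rotation vector about the tool's x, y, z each as a share of 45 degrees, from -1 to 1, then the shift along the tool's x, y, z each as a share of 0.1 m, from -1 to 1, then the gripper's target within -1 to 1 (fully open at 1, half-way at 0, shut at -1). A call has 1 to 5 rows; each row is the pose to reach, as a shift and turn from the pose commanded when the call began, along the tool's axes at that moment; what a row does not reach only later rows make up. A row lasts 1/12 s, in which the tool goes at most 41.7 mm and 7.16 degrees, less where a joint would pass 70% of its speed; a pose out of reach is approached as far as the arm can. A call with a number of a shift or a turn outside -1 to 1 is refused whole. A call with a gripper value outside its range is refused whole. The fingers move at their own pace and stop on an object; the grip force is fixed at half the most. Time passes only in rows, so rows that repeat a pose let the fingers close. It gives the time, the measured TCP pose, the force and the opening at its end, in the units of the state.
- manip.get_obs(): the state, without advancing time (a new reading comes with each control period).
- manip.get_image(name): name is "scene" or "side" or "wrist"; returns the picture (400x640x3 uint8, blue, green, red); there is no depth.
- manip.calibration(name): a dict with "camera_matrix" (3x3 intrinsics, pixels), "dist" ([k1, k2, p1, p2, k3] as OpenCV has them; the pictures are not rectified), "cam_to_world" (4x4, takes a point from camera to world coordinates); the wrist camera has in their place "mount" (4x4, takes a point from camera to tool coordinates, whose origin is the TCP and whose axes are the flange's). Camera axes: x right, y down, z forward; pixel columns grow to the right and rows downward; lengths in mm; the calibration is good to about 2 mm. A picture is of the moment at which its call begins: read the wrist's pose just before it. calibration takes no time and is no camera call.
- manip.job_done(): hands the job in, once; it reports no verdict.
Trained networks look in the newest picture that a camera, given by its name, has taken for a name from the list of things; names that differ only in an ending like _2 or _b are one class to them, and where a whole thing is asked for, a point or a joint stands for the part that bears it (a point fixed in the world has none). Each returns a list of dicts, best first, with "score" (0 to 1); they miss things now and then, are a little off and sometimes report something else, mostly with a low value. They report only what shows in the picture. A call takes as long as a camera call.
- manip.find_in(query, camera): "uv" ([column, row] in pixels, amid what is visible of it).
- manip.cut_out(query, camera): "region" (400x640 bool, what is visible of it) and "uv" ([column, row] in pixels, amid what is visible of it).
- manip.mark_of(query, camera): "uv" ([column, row] in pixels: a listed point, or the origin of a listed thing).
The state is a dict: "time": time; "qpos": joint angles; "joint_velocities": joint speeds; "effort": joint torques, N m; "position": TCP position; "tcp_rot": TCP orientation; "wrist_force": force on the tool from outside, world axes, zero at the start; "wrist_torque": the same for the moment, N m; "opening": opening from 0.0 (shut) to 1.0 (fully open).
Only numpy, scipy, OpenCV 4.12 (cv2) and the standard library are available. Lean on these libraries where they do the work, as an engineer would, in place of code of your own. Each camera call takes 0.05 s, during which the arm holds its last target.

## Working session

There is one attempt and no reset: what is moved stays moved. The work goes in short steps, Python scripts to look and compute and a tool call to move; the robot and the scene stay as the last step left them, time stands still between calls to the robot, and variables do not carry over. Pictures are saved under pics/ and viewed, and the job is handed in when it is done.

Besides the shell and the picture viewer there is one more tool, called after "Call:" by a JSON object that holds its "api" and its "payload". servo_tool: Moves the arm, as the interface text tells. Its arguments: {"type":"object","properties":{"series":{"type":"array","items":{"type":"array","items":{"type":"array","items":{"type":"number"}}}}},"required":["series"]}

```bash
ls; mkdir -p pics; python3 - <<'E'
from bench import manip
import cv2,numpy as np
o=manip.get_obs()
for k,v in o.items(): print(k,np.round(v,3))
for c in ["scene","side","wrist"]:
    cv2.imwrite(f"pics/{c}0.png",manip.get_image(c))
    d=manip.calibration(c)
    for k,v in d.items(): print(c,k,np.round(v,3).tolist())
E
```

```text
pics
time 0.0
qpos [ 1.142  0.616 -0.013  1.425  0.008  1.103 -0.04 ]
joint_velocities [ 0.    -0.002  0.     0.001 -0.002 -0.002 -0.001]
effort [-0.0000e+00 -4.6921e+01  2.5900e-01 -1.7103e+01  1.0000e-02  9.0000e-03
  0.0000e+00]
position [ 253.899 -597.489  230.123]
tcp_rot [ 0.98   0.2   -0.    -0.001]
wrist_force [ 0.319 -0.108 -0.891]
wrist_torque [-0.015  0.024  0.032]
opening 0.999
scene camera_matrix [[370.943, 0.0, 326.278], [0.0, 370.943, 198.986], [0.0, 0.0, 1.0]]
scene dist [-0.071, 0.0, 0.0, 0.0, 0.0]
scene cam_to_world [[-0.253, 0.839, -0.481, 1078.767], [0.967, 0.218, -0.129, 121.034], [-0.003, -0.498, -0.867, 978.995], [0.0, 0.0, 0.0, 1.0]]
side camera_matrix [[400.572, 0.0, 311.118], [0.0, 400.572, 204.48], [0.0, 0.0, 1.0]]
side dist [-0.026, 0.0, 0.0, 0.0, 0.0]
side cam_to_world [[-0.706, -0.535, 0.463, 151.133], [-0.708, 0.516, -0.483, 453.708], [0.019, -0.669, -0.743, 801.457], [0.0, 0.0, 0.0, 1.0]]
wrist camera_matrix [[307.315, 0.0, 317.035], [0.0, 307.315, 204.87], [0.0, 0.0, 1.0]]
wrist dist [-0.014, 0.0, 0.0, 0.0, 0.0]
wrist mount [[0.001, -0.964, -0.268, 68.411], [1.0, 0.001, 0.0, 0.182], [-0.0, -0.268, 0.964, -143.176], [0.0, 0.0, 0.0, 1.0]]
```

View pics/scene0.png

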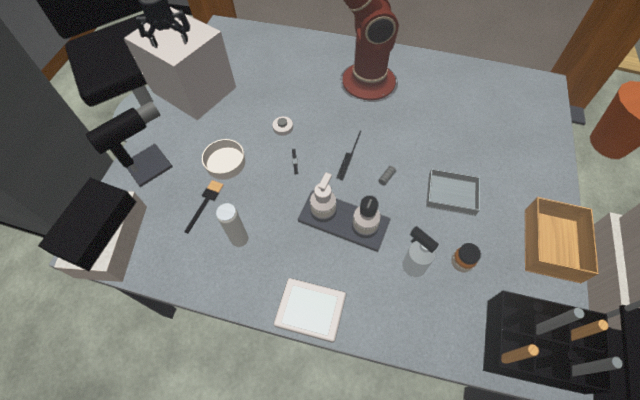

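View pics/side0.png

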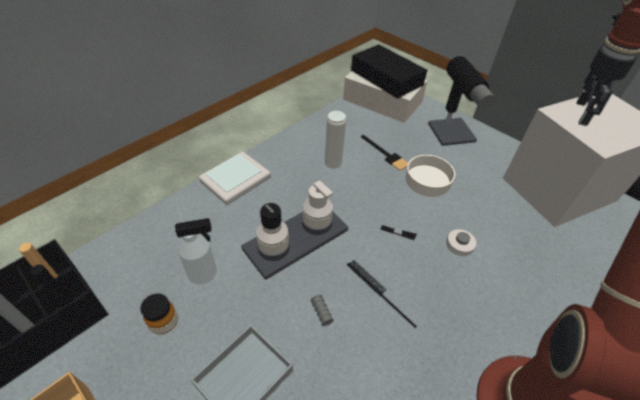

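View pics/wrist0.png

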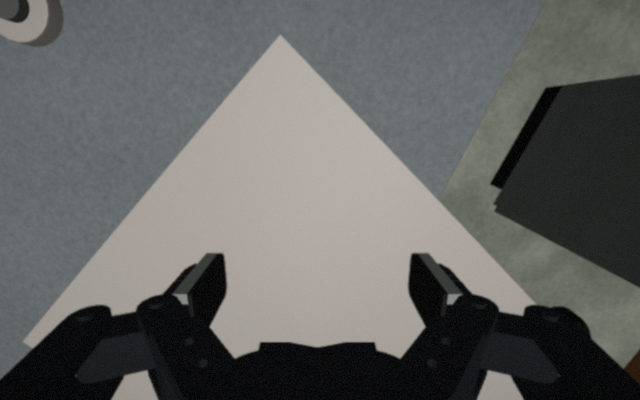

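The arm is above a white box on the -y side. The clip is at scene (295,160), the roller at (388,175), the tray at (453,192), the pot at (223,158) and the cap at (370,203). Next I'll measure them with both fixed cameras.

```bash
cat > h.py <<'E'
from bench import manip
import cv2,numpy as np
from scipy.spatial.transform import Rotation as R
def camT(c,obs=None):
    d=manip.calibration(c)
    if c!="wrist": return d["camera_matrix"],d["dist"],np.array(d["cam_to_world"])
    o=obs or manip.get_obs()
    T=np.eye(4);T[:3,:3]=R.from_quat(o["tcp_rot"]).as_matrix();T[:3,3]=o["position"]
    return d["camera_matrix"],d["dist"],T@np.array(d["mount"])
def ray(c,uv,cam=None):
    K,D,T=cam or camT(c)
    p=cv2.undistortPoints(np.array(uv,float).reshape(-1,1,2),np.array(K),np.array(D)).reshape(-1,2)
    d=np.c_[p,np.ones(len(p))]@T[:3,:3].T
    return T[:3,3],d
def onz(c,uv,z,cam=None):
    o,d=ray(c,uv,cam); s=(z-o[2])/d[:,2]
    return o+d*s[:,None]
def proj(c,P,cam=None):
    K,D,T=cam or camT(c)
    W=np.linalg.inv(T)
    rv=cv2.Rodrigues(W[:3,:3])[0]
    return cv2.projectPoints(np.array(P,float).reshape(-1,1,3),rv,W[:3,3],np.array(K),np.array(D))[0].reshape(-1,2)
def tri(rays):
    A=np.zeros((3,3));b=np.zeros(3)
    for o,d in rays:
        d=d/np.linalg.norm(d);M=np.eye(3)-np.outer(d,d);A+=M;b+=M@o
    return np.linalg.solve(A,b)
def axis(c,region,z,cam=None):
    v,u=np.nonzero(region);P=onz(c,np.c_[u,v],z,cam)[:,:2]
    m=P.mean(0);w,V=np.linalg.eigh(np.cov((P-m).T))
    a=V[:,1];return m,np.degrees(np.arctan2(a[1],a[0])),np.sqrt(w*12)
E
python3 - <<'E'
from h import *
zs=dict(cap_center=138,neck=134,clip_center=8,roller_center=14,tray_in=4,pot_in=5,comb=0,sprayer=0,jar=0,can=0,tint_brush=0,twin_stand=0)
for n,z in zs.items():
    rs=[]
    for c in ("scene","side"):
        r=manip.mark_of(n,c)
        if r:
            print(n,c,round(r[0]["score"],2),np.round(r[0]["uv"]),np.round(onz(c,r[0]["uv"],z)[0,:2],1),len(r))
            o,d=ray(c,r[0]["uv"]);rs.append((o,d[0]))
    if len(rs)==2: print("   tri",np.round(tri(rs),1))
for n,z in (("clip_center",8),("roller_center",14),("comb",5),("cap_center",138)):
    for c in ("scene","side"):
        r=manip.cut_out(n,c)
        if r:
            print(n,c,round(r[0]["score"],2),r[0]["region"].sum(),[np.round(x,1) for x in axis(c,r[0]["region"],z)])
print(manip.get_obs()["time"])
E
```

```text
cap_center scene 0.69 [373. 206.] [602.5 118.9] 1
cap_center side 0.64 [267. 215.] [610.3 111.9] 1
   tri [605.7 117.4 145.2]
neck scene 0.88 [370. 208.] [606.7 111.7] 1
neck side 0.79 [269. 219.] [601. 115.] 1
   tri [604.2 112.1 129.2]
clip_center side 0.66 [399. 231.] [ 427.6 -158.6] 2
roller_center scene 0.75 [388. 175.] [412.3 141.7] 1
roller_center side 0.6 [321. 309.] [413.5 140.3] 1
   tri [413.1 141.3  15.4]
tray_in scene 0.9 [450. 194.] [424.4 341.4] 1
pot_in scene 0.76 [227. 160.] [ 479.3 -371.5] 1
pot_in side 0.8 [426. 182.] [ 481.8 -360.6] 1
   tri [ 481.8 -367.6    3.8]
comb scene 0.54 [336. 172.] [431.4 -18.5] 2
comb side 0.57 [357. 268.] [433.2  -1.8] 1
   tri [433.  -12.3  -4.4]
sprayer scene 0.64 [238. 241.] [ 733.7 -234. ] 2
sprayer side 0.94 [200. 269.] [686.9 263.1] 1
   tri [742.3  28.2  30.4]
jar scene 0.83 [458. 260.] [633.6 382.6] 1
jar side 0.77 [163. 322.] [631.6 396.2] 2
   tri [632.6 390.1  -5.6]
can scene 0.87 [239. 241.] [ 732.9 -232.2] 2
can side 0.96 [333. 165.] [ 717.6 -224.5] 2
   tri [ 727.9 -237.2  -14.6]
tint_brush scene 0.57 [203. 210.] [ 666.7 -376. ] 1
tint_brush side 0.65 [383. 151.] [ 652.8 -383.8] 1
   tri [ 659.2 -386.7   -9.7]
twin_stand side 0.96 [298. 240.] [590.6  39.7] 1
clip_center scene 0.62 106 [array([ 431.2, -157.2]), np.float64(-157.3), array([14.9, 87. ])]
clip_center side 0.65 494 [array([381. ,   8.6]), np.float64(172.6), array([ 22.5, 181.5])]
roller_center scene 0.51 177 [array([412.1, 140. ]), np.float64(158.0), array([28. , 72.7])]
roller_center side 0.6 405 [array([410.7, 140.1]), np.float64(157.0), array([27.8, 72.5])]
comb scene 0.75 190 [array([402.9,   2.1]), np.float64(174.9), array([ 22.5, 104.3])]
cap_center scene 0.56 320 [array([601.6, 107.7]), np.float64(-174.8), array([40.4, 58.5])]
cap_center side 0.63 484 [array([603.4, 108. ]), np.float64(143.0), array([42.3, 67.9])]
1.75
```

Call:
{"api": "servo_tool", "payload": {"series": [[[0, 0, 0, 0.28, -0.28, 0, 1], [0, 0, 0, 0.56, -0.56, 0, 1], [0, 0, 0, 0.84, -0.84, 0, 1]]]}}

```text
time: 2.0
position: [298.7, -487.1, 231.1]
tcp_rot: [0.98, 0.199, 0.0, 0.0]
wrist_force: [0.8, -0.3, 0.2]
opening: 1.0
```

Call:
{"api": "servo_tool", "payload": {"series": [[[0, 0, 0, 0.28, -0.28, 0, 1], [0, 0, 0, 0.56, -0.56, 0, 1], [0, 0, 0, 0.84, -0.84, 0, 1]]]}}

```text
time: 2.25
position: [343.6, -376.1, 231.6]
tcp_rot: [0.98, 0.199, 0.0, 0.0]
wrist_force: [0.3, -0.4, -0.5]
opening: 0.995
```

Call:
{"api": "servo_tool", "payload": {"series": [[[0, 0, 0, 0.28, -0.28, 0, 1], [0, 0, 0, 0.56, -0.56, 0, 1], [0, 0, 0, 0.84, -0.84, 0, 1]]]}}

```text
time: 2.5
position: [388.1, -266.0, 231.7]
tcp_rot: [0.98, 0.199, 0.0, 0.0]
wrist_force: [1.5, 0.1, -0.4]
opening: 1.004
```

Call:
{"api": "servo_tool", "payload": {"series": [[[0, 0, 0, 0.2, -0.26, 0.2, 1], [0, 0, 0, 0.4, -0.52, 0.4, 1], [0, 0, 0, 0.5, -0.8, 0.6, 1], [0, 0, 0, 0.5, -0.8, 0.6, 1], [0, 0, 0, 0.5, -0.8, 0.6, 1]]]}}

```text
time: 2.92
position: [401.9, -172.6, 170.7]
tcp_rot: [0.979, 0.202, -0.001, -0.001]
wrist_force: [-0.3, -1.3, 0.1]
opening: 1.0
```

```bash
cat >> h.py <<'E'
def tooldelta(target,yawdeg=None,obs=None):
    "world target TCP (mm), tool-x yaw deg -> shares"
    o=obs or manip.get_obs()
    M=R.from_quat(o["tcp_rot"]).as_matrix()
    d=M.T@(np.array(target)-o["position"])/100
    y=np.degrees(np.arctan2(M[1,0],M[0,0]))
    s="pos %s yaw %.1f zaxis %s f %s shift %s"%(np.round(o["position"],1),y,np.round(M[:,2],3),np.round(o["wrist_force"],1),np.round(d,3))
    if yawdeg is not None:
        Mt=np.array([[np.cos(np.radians(yawdeg)),np.sin(np.radians(yawdeg)),0],[np.sin(np.radians(yawdeg)),-np.cos(np.radians(yawdeg)),0],[0,0,-1]])
        rv=R.from_matrix(M.T@Mt).as_rotvec()/np.radians(45)
        s+=" turn %s"%np.round(rv,3)
    return s+" t %.2f"%o["time"]
E
python3 - <<'E'
from h import *
o=manip.get_obs();cam=camT("wrist",o)
cv2.imwrite("pics/w1.png",manip.get_image("wrist"))
print(tooldelta([430,-157,100],23))
for f in ("mark_of","cut_out"):
    for r in getattr(manip,f)("clip_center","wrist"):
        print(f,r["score"],r["uv"],onz("wrist",r["uv"],8,cam)[0])
        if "region" in r: print(r["region"].sum(),axis("wrist",r["region"],8,cam))
E
```

```text
pos [ 402.6 -174.6  171.5] yaw 23.1 zaxis [ 0. -0. -1.] f [ 0.5 -0.4  0.4] shift [ 0.321 -0.055  0.715] turn [0.001 0.    0.002] t 2.97
mark_of 0.83 [310.6, 153.8] [ 432.04049725 -152.64457473    8.        ]
cut_out 0.87 [312.8, 155.4] [ 431.45659776 -155.25685625    8.        ]
1214 (array([ 432.1530435 , -157.19180964]), np.float64(-157.5834101356006), array([13.18949591, 88.32760936]))
```

View pics/w1.png

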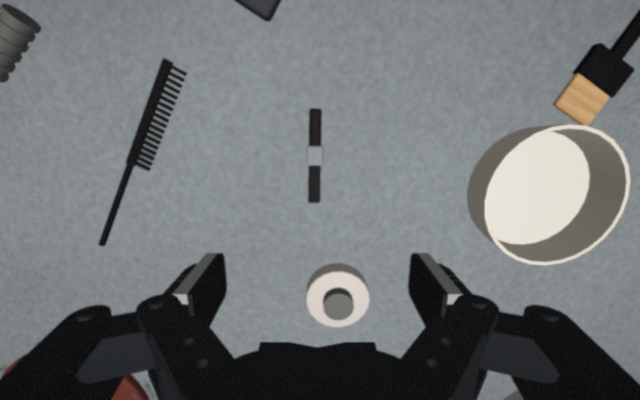

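Clip's hinge is at wrist pixel (315,156), and the world estimate ≈(431.5,-156) agrees across all three cameras. The clip axis matches the tool yaw, so I'll descend.

Call:
{"api": "servo_tool", "payload": {"series": [[[0, 0, 0, 0.17, -0.03, 0.4, 0.3], [0, 0, 0, 0.335, -0.058, 0.8, 0.0], [0, 0, 0, 0.335, -0.058, 1.0, -0.2], [0, 0, 0, 0.335, -0.058, 1.0, -0.2], [0, 0, 0, 0.335, -0.058, 1.0, -0.2]]]}}

```text
time: 3.48
position: [430.5, -157.4, 71.1]
tcp_rot: [0.98, 0.198, -0.001, -0.0]
wrist_force: [0.0, -0.7, -0.3]
opening: 0.399
```

```bash
python3 - <<'E'
from h import *
o=manip.get_obs();cam=camT("wrist",o)
cv2.imwrite("pics/w2.png",manip.get_image("wrist"))
print(tooldelta([431.5,-156,4],23),o["opening"])
for f in ("mark_of","cut_out"):
    for r in getattr(manip,f)("clip_center","wrist"):
        print(f,r["score"],r["uv"],onz("wrist",r["uv"],8,cam)[0])
        if "region" in r: print(r["region"].sum(),axis("wrist",r["region"],8,cam))
E
```

```text
pos [ 431.1 -157.7   72.2] yaw 22.9 zaxis [ 0.001 -0.001 -1.   ] f [ 1.1 -0.  -0.7] shift [ 0.01  -0.015  0.682] turn [ 0.002 -0.001 -0.003] t 3.53 0.39922827654274634
mark_of 0.97 [313.6, 219.5] [ 429.9106966  -155.33267738    8.        ]
cut_out 0.65 [313.7, 217.0] [ 431.64705695 -154.67974076    8.        ]
2375 (array([ 432.53175288, -156.84781282]), np.float64(-157.43759828386638), array([13.26258261, 92.30906134]))
```

View pics/w2.png

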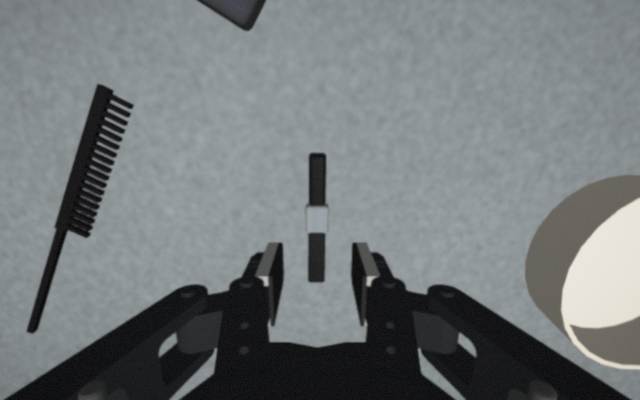

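The hinge at (316,219) sits centred between the jaws. I'll lower and grip.

Call:
{"api": "servo_tool", "payload": {"series": [[[0, 0, 0, 0.005, -0.015, 0.35, -0.2], [0, 0, 0, 0.005, -0.015, 0.6, -0.2], [0, 0, 0, 0.005, -0.015, 0.685, -0.2], [0, 0, 0, 0.005, -0.015, 0.685, -0.2], [0, 0, 0, 0.005, -0.015, 0.685, -1]]]}}

```text
time: 4.05
position: [431.3, -155.1, 3.9]
tcp_rot: [0.98, 0.199, 0.001, 0.0]
wrist_force: [0.5, -0.2, -0.1]
opening: 0.272
```

Call:
{"api": "servo_tool", "payload": {"series": [[[0, 0, 0, 0, 0, 0, -1], [0, 0, 0, 0, 0, 0, -1], [0, 0, 0, 0, 0, 0, -1], [0, 0, 0, 0, 0, 0, -1], [0, 0, 0, 0, 0, -0.15, -1]]]}}

```text
time: 4.47
position: [430.2, -154.4, 17.6]
tcp_rot: [0.98, 0.2, -0.001, -0.0]
wrist_force: [-0.1, 1.0, 0.1]
opening: 0.167
```

Call:
{"api": "servo_tool", "payload": {"series": [[[0, 0, 0, 0, 0, -0.4, -1], [0, 0, 0, 0.1, -0.15, -0.8, -1], [0, 0, 0, 0.3, -0.5, -1, -1], [0, 0, 0, 0.5, -0.86, -1, -1], [0, 0, 0, 0.5, -0.86, -1, -1]]]}}

```text
time: 4.88
position: [445.6, -47.2, 120.6]
tcp_rot: [0.979, 0.206, 0.004, -0.002]
wrist_force: [-0.0, -0.2, -0.0]
opening: 0.165
```

```bash
python3 - <<'E'
from h import *
cv2.imwrite("pics/w3.png",manip.get_image("wrist"))
print(tooldelta([424,341,140],23),manip.get_obs()["opening"])
E
```

```text
pos [444.5 -49.9 119.6] yaw 23.6 zaxis [ 0.004  0.003 -1.   ] f [0.  0.9 0. ] shift [ 1.38  -3.663 -0.193] turn [-0.001 -0.007  0.014] t 4.93 0.16591865122445176
```

View pics/w3.png

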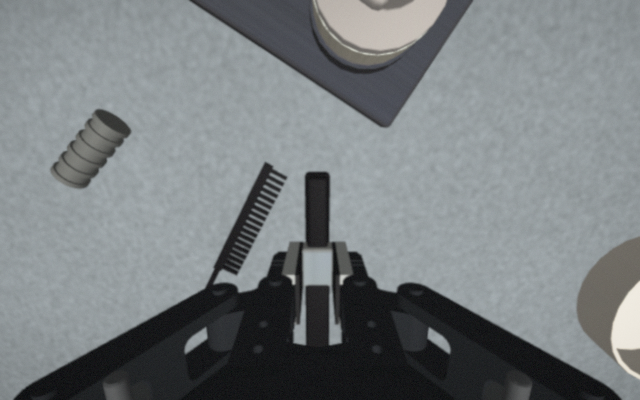

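The clip is held by its hinge at (317,265). I'll carry it to the tray.

Call:
{"api": "servo_tool", "payload": {"series": [[[0, 0, 0, 0.12, -0.31, -0.05, -1], [0, 0, 0, 0.24, -0.62, -0.1, -1], [0, 0, 0, 0.35, -0.92, -0.1, -1]]]}}

```text
time: 5.18
position: [439.8, 42.4, 128.8]
tcp_rot: [0.98, 0.198, 0.001, 0.0]
wrist_force: [0.3, 0.6, -0.7]
opening: 0.161
```

Call:
{"api": "servo_tool", "payload": {"series": [[[0, 0, 0, 0.12, -0.31, -0.05, -1], [0, 0, 0, 0.24, -0.62, -0.1, -1], [0, 0, 0, 0.35, -0.92, -0.1, -1]]]}}

```text
time: 5.43
position: [436.0, 141.6, 138.7]
tcp_rot: [0.98, 0.199, 0.001, 0.0]
wrist_force: [0.7, -0.6, -0.8]
opening: 0.162
```

Call:
{"api": "servo_tool", "payload": {"series": [[[0, 0, 0, 0.12, -0.31, 0, -1], [0, 0, 0, 0.24, -0.62, 0, -1], [0, 0, 0, 0.35, -0.92, 0, -1], [0, 0, 0, 0.35, -0.92, 0, -1], [0, 0, 0, 0.35, -0.92, 0, -1]]]}}

```text
time: 5.85
position: [431.4, 240.5, 137.8]
tcp_rot: [0.98, 0.201, -0.0, -0.0]
wrist_force: [-0.0, -0.2, -0.8]
opening: 0.164
```

```bash
python3 - <<'E'
from h import *
o=manip.get_obs();cam=camT("wrist",o)
cv2.imwrite("pics/w4.png",manip.get_image("wrist"))
print(tooldelta([424,341,140],23),o["opening"])
for f in ("mark_of","cut_out"):
    for r in getattr(manip,f)("tray_in","wrist"):
        print(f,r["score"],r["uv"],onz("wrist",r["uv"],4,cam)[0])
E
```

```text
pos [431.7 238.3 137.7] yaw 23.0 zaxis [-0.    -0.001 -1.   ] f [ 0.5  0.  -0.3] shift [ 0.33  -0.975 -0.024] turn [0.001 0.001 0.001] t 5.90 0.16365919852586844
mark_of 0.91 [202.8, 156.2] [424.83977189 349.01575357   4.        ]
mark_of 0.23 [540.3, 278.1] [442.41583204  -0.71499257   4.        ]
cut_out 0.76 [192.0, 156.3] [420.91815006 357.94203468   4.        ]
```

View pics/w4.png

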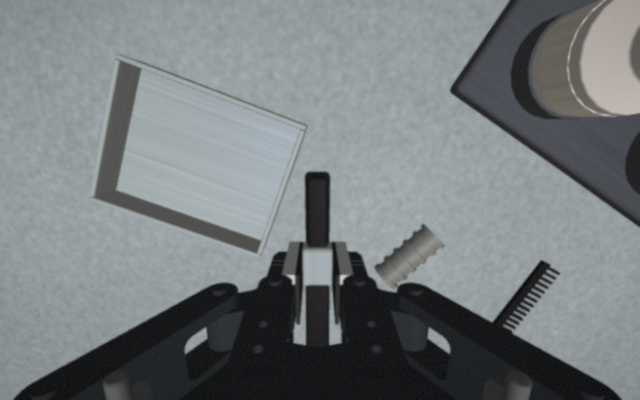

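```bash
python3 - <<'E'
from h import *
p=onz("wrist",[[118,55],[305,126],[262,254],[94,195]],35);print(p.round(1),p.mean(0))
print(tooldelta([*p.mean(0)[:2],15],23))
E
```

```text
[[480.8 416.2  35. ]
 [487.2 269.8  35. ]
 [372.8 263.3  35. ]
 [368.3 410.   35. ]] [427.27059913 339.82206797  35.        ]
pos [432.1 236.9 137.8] yaw 22.8 zaxis [-0.    -0.002 -1.   ] f [ 0.4 -0.1  0.1] shift [ 0.356 -0.969  1.226] turn [ 0.002  0.001 -0.003] t 6.00
```

Call:
{"api": "servo_tool", "payload": {"series": [[[0, 0, 0, 0.12, -0.32, 0.0, -1], [0, 0, 0, 0.25, -0.65, 0.1, -1], [0, 0, 0, 0.355, -0.965, 0.4, -1], [0, 0, 0, 0.355, -0.965, 0.7, -1], [0, 0, 0, 0.355, -0.965, 0.7, -1]]]}}

```text
time: 6.42
position: [423.4, 340.3, 62.8]
tcp_rot: [0.98, 0.2, -0.005, 0.002]
wrist_force: [-0.1, -2.5, -0.9]
opening: 0.162
```

Call:
{"api": "servo_tool", "payload": {"series": [[[0, 0, 0, 0, 0, 0.3, -1], [0, 0, 0, 0, 0, 0.55, -1], [0, 0, 0, 0, 0, 0.56, -1], [0, 0, 0, 0, 0, 0.56, -1], [0, 0, 0, 0, 0, 0.56, -0.2]]]}}

```text
time: 6.83
position: [428.1, 340.9, 13.5]
tcp_rot: [0.98, 0.198, 0.001, 0.0]
wrist_force: [0.7, 0.2, 0.1]
opening: 0.291
```

Call:
{"api": "servo_tool", "payload": {"series": [[[0, 0, 0, 0, 0, 0, -0.2], [0, 0, 0, 0, 0, 0, -0.2], [0, 0, 0, 0, 0, -0.3, -0.2], [0, 0, 0, 0, 0, -0.7, -0.2], [0, 0, 0, 0, 0, -1, 0.5]]]}}

```text
time: 7.25
position: [427.2, 342.2, 114.8]
tcp_rot: [0.98, 0.2, 0.001, -0.001]
wrist_force: [0.8, 0.6, 0.1]
opening: 0.526
```

```bash
python3 - <<'E'
from h import *
cv2.imwrite("pics/w5.png",manip.get_image("wrist"))
print(tooldelta([412.5,141,130],-23),manip.get_obs()["opening"])
E
```

```text
pos [430.3 344.8 120.6] yaw 23.0 zaxis [ 0.011  0.009 -1.   ] f [0.7 1.  3.2] shift [-0.958  1.806 -0.115] turn [-0.012 -0.014  1.022] t 7.30 0.6148461511340344
```

View pics/w5.png

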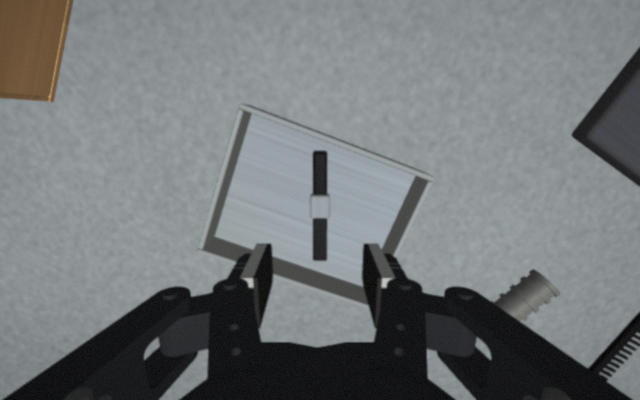

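The clip lies flat in the tray, hinge at (320,207). On to the roller.

Call:
{"api": "servo_tool", "payload": {"series": [[[0, 0, 0.15, -0.15, 0.28, -0.1, 0.6], [0, 0, 0.3, -0.3, 0.56, -0.15, 0.6], [0, 0, 0.45, -0.48, 0.9, -0.2, 0.6], [0, 0, 0.6, -0.48, 0.9, -0.2, 0.6]]]}}

```text
time: 7.63
position: [417.5, 231.4, 133.5]
tcp_rot: [0.999, -0.043, -0.0, 0.003]
wrist_force: [-0.2, -0.4, -1.0]
opening: 0.803
```

```bash
python3 - <<'E'
from h import *
o=manip.get_obs();cam=camT("wrist",o)
cv2.imwrite("pics/w6.png",manip.get_image("wrist"))
print(tooldelta([412.5,141,100],-23),manip.get_obs()["opening"],o["qpos"])
for f in ("mark_of","cut_out"):
    for r in getattr(manip,f)("roller_center","wrist"):
        print(f,r["score"],r["uv"],onz("wrist",r["uv"],14,cam)[0])
        if "region" in r: print(r["region"].sum(),axis("wrist",r["region"],14,cam))
E
```

```text
pos [417.9 235.8 133.3] yaw -4.9 zaxis [ 0.001 -0.001 -1.   ] f [-0.5  0.9 -0.1] shift [0.027 0.948 0.335] turn [ 0.002 -0.002  0.402] t 7.68 0.8011660322272548 [-0.64008212  0.49324412  0.12237484  2.02632796 -0.09118982  0.63012063
 -2.11475766]
mark_of 0.73 [418.9, 196.9] [412.51424507 140.9435841   14.        ]
cut_out 0.66 [419.6, 196.8] [412.55247565 140.32465417  14.        ]
2226 (array([414.40874722, 139.25978083]), np.float64(158.9033058044729), array([27.61014598, 65.24728236]))
```

View pics/w6.png

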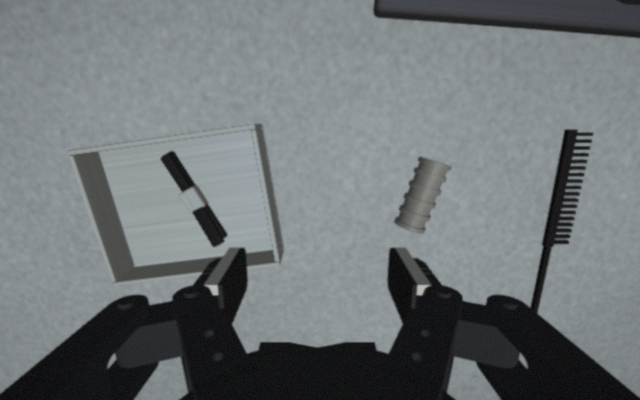

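Call:
{"api": "servo_tool", "payload": {"series": [[[0, 0, 0.13, 0.01, 0.35, 0.0, 0.4], [0, 0, 0.26, 0.02, 0.7, 0.1, 0.4], [0, 0, 0.385, 0.025, 0.95, 0.3, 0.4], [0, 0, 0.385, 0.025, 0.95, 0.5, 0.4], [0, 0, 0.385, 0.025, 0.95, 0.5, 0.4]]]}}

```text
time: 8.2
position: [412.1, 144.8, 79.7]
tcp_rot: [0.983, -0.184, -0.002, 0.001]
wrist_force: [-0.4, 0.8, -0.7]
opening: 0.704
```

```bash
python3 - <<'E'
from h import *
o=manip.get_obs();cam=camT("wrist",o)
cv2.imwrite("pics/w7.png",manip.get_image("wrist"))
print(tooldelta([412.7,140.5,5],-22),manip.get_obs()["opening"],o["qpos"])
for f in ("mark_of","cut_out"):
    for r in getattr(manip,f)("roller_center","wrist"):
        print(f,r["score"],r["uv"],onz("wrist",r["uv"],14,cam)[0])
        if "region" in r: print(r["region"].sum(),axis("wrist",r["region"],14,cam))
E
```

```text
pos [413.  146.3  80.9] yaw -21.1 zaxis [-0.003  0.    -1.   ] f [0.7 0.1 0.1] shift [0.02  0.054 0.759] turn [0.001 0.004 0.02 ] t 8.25 0.7005782457638575 [-0.49193391  0.55168754  0.14976952  2.17793854 -0.19001235  0.42900286
 -2.13127801]
mark_of 0.56 [320.4, 216.8] [412.46610358 142.11968996  14.        ]
cut_out 0.86 [322.7, 214.1] [413.75865492 139.8725887   14.        ]
3304 (array([413.78500079, 138.85638887]), np.float64(158.2424065767902), array([25.24934416, 69.68779467]))
```

View pics/w7.png

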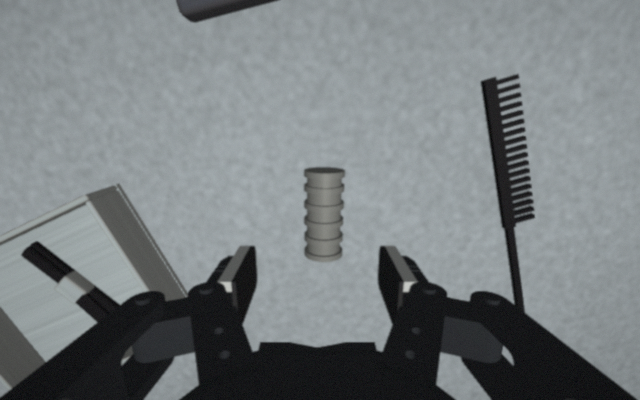

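Call:
{"api": "servo_tool", "payload": {"series": [[[0, 0, 0.02, 0.02, 0.06, 0.35, 0.2], [0, 0, 0.02, 0.02, 0.06, 0.65, 0.2], [0, 0, 0.02, 0.02, 0.06, 0.76, 0.1], [0, 0, 0.02, 0.02, 0.06, 0.76, 0.1], [0, 0, 0.02, 0.02, 0.06, 0.76, -1]]]}}

```text
time: 8.77
position: [414.1, 140.6, 6.3]
tcp_rot: [0.982, -0.191, 0.0, -0.001]
wrist_force: [0.6, 0.5, 0.8]
opening: 0.426
```

Call:
{"api": "servo_tool", "payload": {"series": [[[0, 0, 0, 0, 0, 0, -1], [0, 0, 0, 0, 0, 0, -1], [0, 0, 0, 0, 0, 0, -1], [0, 0, 0, 0, 0, 0, -1], [0, 0, 0, 0, 0, -0.2, -1]]]}}

```text
time: 9.18
position: [412.4, 139.0, 24.8]
tcp_rot: [0.981, -0.192, -0.002, 0.001]
wrist_force: [0.5, 0.1, 0.7]
opening: 0.31
```

Call:
{"api": "servo_tool", "payload": {"series": [[[0, 0, 0, 0, 0, -0.4, -1], [0, 0, 0, 0.1, 0.15, -0.8, -1], [0, 0, 0, 0.3, 0.4, -1, -1], [0, 0, 0, 0.57, 0.74, -1, -1], [0, 0, 0, 0.57, 0.74, -1, -1]]]}}

```text
time: 9.6
position: [441.7, 40.4, 128.5]
tcp_rot: [0.98, -0.199, 0.005, 0.001]
wrist_force: [0.5, 0.3, -0.7]
opening: 0.309
```

Call:
{"api": "servo_tool", "payload": {"series": [[[0, 0, 0, 0.14, 0.28, -0.1, -1], [0, 0, 0, 0.28, 0.56, -0.15, -1], [0, 0, 0, 0.44, 0.9, -0.2, -1]]]}}

```text
time: 9.85
position: [444.9, -50.7, 146.4]
tcp_rot: [0.982, -0.191, 0.0, -0.001]
wrist_force: [0.8, -0.5, 0.0]
opening: 0.308
```

```bash
python3 - <<'E'
from h import *
o=manip.get_obs();cam=camT("wrist",o)
cv2.imwrite("pics/w8.png",manip.get_image("wrist"))
print(tooldelta([481,-367,150],-22),o["opening"],o["qpos"])
E
```

```text
pos [445.5 -62.  147.6] yaw -22.9 zaxis [ 0.004 -0.007 -1.   ] f [ 0.5 -5.3  0.6] shift [ 1.514e+00  2.671e+00 -1.000e-03] turn [ 0.006 -0.009 -0.02 ] t 9.90 0.30788269245228805 [-0.06316393  0.43713135  0.17850988  2.0922837  -0.13124601  0.62192786
 -1.74947447]
```

View pics/w8.png

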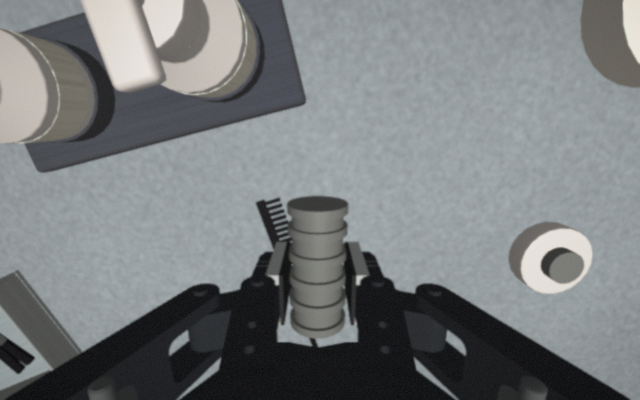

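The roller is held at (318,260). I'll carry on to the pot.

Call:
{"api": "servo_tool", "payload": {"series": [[[0, 0, 0, 0.15, 0.28, 0, -1], [0, 0, 0, 0.3, 0.56, 0, -1], [0, 0, 0, 0.48, 0.88, 0, -1]]]}}

```text
time: 10.15
position: [455.6, -150.4, 145.9]
tcp_rot: [0.981, -0.192, -0.0, -0.001]
wrist_force: [1.5, 0.0, -0.1]
opening: 0.312
```

Call:
{"api": "servo_tool", "payload": {"series": [[[0, 0, 0, 0.15, 0.28, 0, -1], [0, 0, 0, 0.3, 0.56, 0, -1], [0, 0, 0, 0.48, 0.88, 0, -1], [0, 0, 0, 0.48, 0.88, 0, -1], [0, 0, 0, 0.48, 0.88, 0, -1]]]}}

```text
time: 10.57
position: [466.3, -252.8, 145.7]
tcp_rot: [0.981, -0.195, -0.0, 0.001]
wrist_force: [0.4, -0.2, -0.1]
opening: 0.307
```

```bash
python3 - <<'E'
from h import *
o=manip.get_obs();cam=camT("wrist",o)
cv2.imwrite("pics/w9.png",manip.get_image("wrist"))
print(tooldelta([481,-367,60],-22),o["opening"],o["qpos"])
for f in ("mark_of","cut_out"):
    for r in getattr(manip,f)("pot_in","wrist"):
        print(f,r["score"],r["uv"],onz("wrist",r["uv"],5,cam)[0])
E
```

```text
pos [ 466.6 -250.3  145.5] yaw -22.3 zaxis [-0.001  0.001 -1.   ] f [-0.1  0.5 -0.7] shift [0.578 1.025 0.854] turn [-0.     0.002 -0.007] t 10.62 0.3070275976613507 [ 0.3414088   0.54115921  0.169674    1.87689023 -0.12816852  0.73376313
 -1.38146839]
mark_of 0.77 [434.1, 123.0] [ 486.91327925 -374.73116489    5.        ]
cut_out 0.62 [448.3, 116.5] [ 487.48377463 -388.12792392    5.        ]
cut_out 0.53 [49.2, 172.0] [582.66927514 -28.38518412   5.        ]
```

View pics/w9.png

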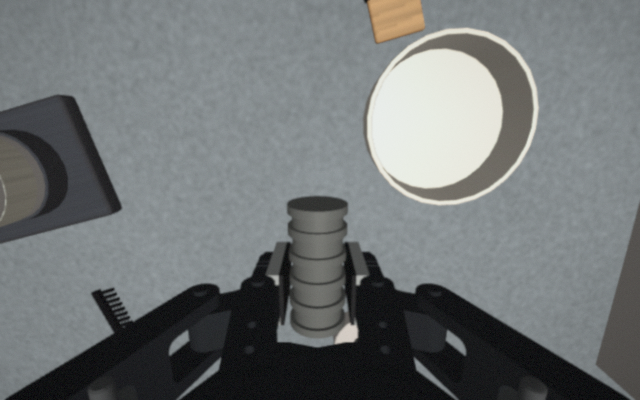

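```bash
python3 - <<'E'
from h import *
pts=[[367,125],[391,57],[452,29],[510,48],[536,104],[518,163],[445,203],[385,178]]
P=onz("wrist",pts,42)[:,:2]
A=np.c_[2*P,np.ones(len(P))];s=np.linalg.lstsq(A,(P**2).sum(1),rcond=None)[0]
print(s[:2],np.sqrt(s[2]+s[0]**2+s[1]**2))
print(tooldelta([*s[:2],60],-22))
E
```

```text
[ 490.19701202 -369.23271741] 65.80435681567394
pos [ 467.1 -248.3  145.6] yaw -22.1 zaxis [-0.001  0.002 -1.   ] f [ 0.2  0.6 -0.5] shift [0.67  1.035 0.854] turn [-0.002  0.002 -0.002] t 10.72
```

Call:
{"api": "servo_tool", "payload": {"series": [[[0, 0, 0, 0.2, 0.32, 0, -1], [0, 0, 0, 0.42, 0.65, 0, -1], [0, 0, 0, 0.64, 1.0, 0.2, -1], [0, 0, 0, 0.64, 1.0, 0.5, -1], [0, 0, 0, 0.64, 1.0, 0.5, -1]]]}}

```text
time: 11.13
position: [485.5, -366.3, 90.5]
tcp_rot: [0.981, -0.194, -0.005, -0.001]
wrist_force: [-0.9, 1.7, -0.8]
opening: 0.307
```

```bash
python3 - <<'E'
from h import *
o=manip.get_obs();cam=camT("wrist",o)
cv2.imwrite("pics/w10.png",manip.get_image("wrist"))
print(tooldelta([487,-369,14],-22),o["opening"],o["qpos"])
E
```

```text
pos [ 486.9 -364.5   92.7] yaw -22.2 zaxis [-0.006  0.005 -1.   ] f [ 0.2  0.3 -1.2] shift [0.024 0.043 0.786] turn [-0.003  0.01  -0.004] t 11.18 0.30711353587160445 [ 0.52038474  0.71799236  0.14835026  1.69249406 -0.1410567   0.75118323
 -1.2236496 ]
```

View pics/w10.png

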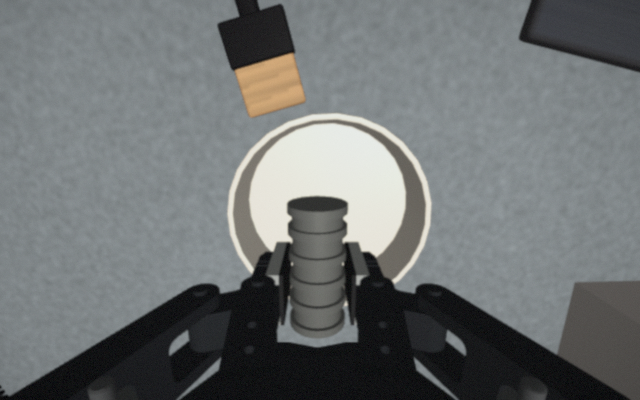

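Call:
{"api": "servo_tool", "payload": {"series": [[[0, 0, 0, 0.03, 0.05, 0.35, -1], [0, 0, 0, 0.03, 0.05, 0.65, -1], [0, 0, 0, 0.03, 0.05, 0.78, -1], [0, 0, 0, 0.03, 0.05, 0.78, -1], [0, 0, 0, 0.03, 0.05, 0.78, 0.1]]]}}

```text
time: 11.6
position: [490.7, -371.3, 18.8]
tcp_rot: [0.981, -0.191, 0.0, -0.0]
wrist_force: [-0.5, 0.6, 0.2]
opening: 0.435
```

Call:
{"api": "servo_tool", "payload": {"series": [[[0, 0, 0, 0, 0, 0, 0.1], [0, 0, 0, 0, 0, 0, 0.1], [0, 0, 0, 0, 0, -0.3, 0.1], [0, 0, 0, 0, 0, -0.7, 0.1], [0, 0, 0, 0, 0, -1, 0.5]]]}}

```text
time: 12.02
position: [490.5, -373.4, 121.6]
tcp_rot: [0.981, -0.193, 0.002, 0.001]
wrist_force: [0.4, -0.2, 0.1]
opening: 0.677
```

Call:
{"api": "servo_tool", "payload": {"series": [[[0, 0, 0, 0, 0, -0.4, 0.5], [0, 0, 0, 0, 0, -0.8, 0.5]]]}}

```text
time: 12.18
position: [489.5, -372.4, 201.1]
tcp_rot: [0.981, -0.193, 0.001, 0.0]
wrist_force: [0.1, -0.3, -0.7]
opening: 0.747
```

```bash
python3 - <<'E'
from h import *
o=manip.get_obs();cam=camT("wrist",o)
cv2.imwrite("pics/w11.png",manip.get_image("wrist"))
cv2.imwrite("pics/scene11.png",manip.get_image("scene"))
print(tooldelta([487,-369,14],-22),o["opening"],o["qpos"])
E
```

```text
pos [ 493.6 -376.2  207.7] yaw -22.2 zaxis [ 0.016 -0.012 -1.   ] f [ 1.4 -0.   0.1] shift [-0.124 -0.051  1.935] turn [ 0.006 -0.024 -0.005] t 12.28 0.7471421072976693 [ 0.50979092  0.5915203   0.17428228  1.5765799  -0.11683382  0.98215113
 -1.23854334]
```

View pics/w11.png

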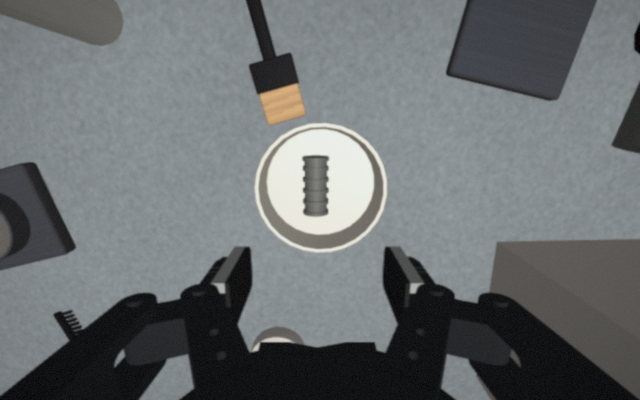

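View pics/scene11.png

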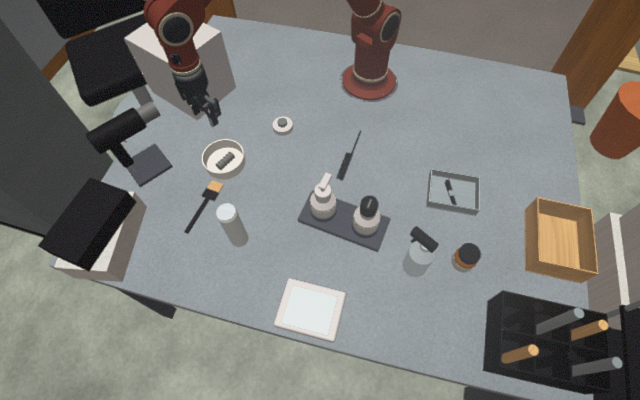

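The clip is in the tray (450,190) and the roller is in the pot (225,160). All bystanders look unmoved. Next is the cap, turning the tool to mid-range on the last joint on the way.

Call:
{"api": "servo_tool", "payload": {"series": [[[0, 0, -0.155, -0.03, -0.2, -0.06, 1], [0, 0, -0.31, -0.06, -0.4, -0.12, 1], [0, 0, -0.465, -0.09, -0.6, -0.18, 1], [0, 0, -0.62, -0.12, -0.8, -0.24, 1], [0, 0, -0.78, -0.12, -0.97, -0.25, 1]]]}}

```text
time: 12.7
position: [515.9, -276.9, 225.3]
tcp_rot: [0.993, 0.115, 0.002, 0.001]
wrist_force: [0.4, 0.0, -0.7]
opening: 0.999
```

```bash
python3 - <<'E'
from h import *
print(tooldelta([540,-160,235],48))
E
```

```text
pos [ 515.9 -276.9  225.3] yaw 13.3 zaxis [ 0.004 -0.001 -1.   ] f [ 0.4  0.  -0.7] shift [ 0.503 -1.083 -0.098] turn [ 0.004 -0.003 -0.772] t 12.70
```

Call:
{"api": "servo_tool", "payload": {"series": [[[0, 0, -0.155, 0.1, -0.2, -0.06, 1], [0, 0, -0.31, 0.2, -0.4, -0.1, 1], [0, 0, -0.465, 0.3, -0.6, -0.1, 1], [0, 0, -0.62, 0.4, -0.8, -0.1, 1], [0, 0, -0.775, 0.47, -1, -0.1, 1]]]}}

```text
time: 13.12
position: [539.4, -169.1, 234.2]
tcp_rot: [0.913, 0.408, 0.001, 0.001]
wrist_force: [-0.6, -0.0, 0.0]
opening: 1.0
```

```bash
python3 - <<'E'
from h import *
print(tooldelta([575,-50,235],83))
E
```

```text
pos [ 539.4 -169.1  234.2] yaw 48.1 zaxis [ 0.003 -0.001 -1.   ] f [-0.6 -0.   0. ] shift [ 1.124 -0.531 -0.008] turn [ 0.004 -0.001 -0.776] t 13.12
```

Call:
{"api": "servo_tool", "payload": {"series": [[[0, 0, -0.155, 0.2, -0.1, 0, 1], [0, 0, -0.31, 0.4, -0.2, 0, 1], [0, 0, -0.465, 0.6, -0.3, 0, 1], [0, 0, -0.62, 0.8, -0.4, 0, 1], [0, 0, -0.775, 1, -0.5, 0, 1]]]}}

```text
time: 13.53
position: [569.2, -61.9, 234.1]
tcp_rot: [0.749, 0.662, 0.001, 0.001]
wrist_force: [0.2, -0.2, -0.2]
opening: 1.0
```

```bash
python3 - <<'E'
from h import *
print(tooldelta([604,40,235],100))
E
```

```text
pos [569.2 -61.9 234.1] yaw 82.9 zaxis [ 0.002 -0.001 -1.   ] f [ 0.2 -0.2 -0.2] shift [ 1.054  0.22  -0.009] turn [ 0.003  0.001 -0.379] t 13.53
```

Call:
{"api": "servo_tool", "payload": {"series": [[[0, 0, -0.15, 0.35, 0.07, 0, 1], [0, 0, -0.3, 0.7, 0.14, 0, 1], [0, 0, -0.38, 1, 0.22, 0, 1], [0, 0, -0.38, 1, 0.22, 0, 1], [0, 0, -0.38, 1, 0.22, 0, 1]]]}}

```text
time: 13.95
position: [603.9, 36.3, 233.7]
tcp_rot: [0.643, 0.766, 0.001, 0.0]
wrist_force: [0.6, -0.5, 0.2]
opening: 1.0
```

```bash
cat > cap.py <<'E'
from h import *
import sys
o=manip.get_obs();cam=camT("wrist",o)
cv2.imwrite(f"pics/{sys.argv[1]}.png",manip.get_image("wrist"))
print(tooldelta([604,112,180],100,o),o["opening"],np.round(o["qpos"],2))
for f,q,z in (("mark_of","cap_center",138),("cut_out","cap_center",158),("mark_of","neck",134)):
    for r in getattr(manip,f)(q,"wrist"):
        print(f,q,r["score"],np.round(r["uv"]),onz("wrist",r["uv"],z,cam)[0].round(1), r["region"].sum() if "region" in r else "")
E
python3 cap.py w12
```

```text
pos [603.9  36.3 233.7] yaw 99.9 zaxis [ 0.002  0.001 -1.   ] f [ 0.6 -0.5  0.2] shift [0.745 0.131 0.538] turn [ 0.002 -0.001 -0.001] t 13.95 1.000190125144207 [ 0.16  0.57 -0.42  1.55  0.25  1.07 -0.15]
mark_of cap_center 0.56 [334. 116.] [604.7 108.3 138. ] 
cut_out cap_center 0.91 [335. 113.] [604.2 109.7 158. ] 3275
```

View pics/w12.png

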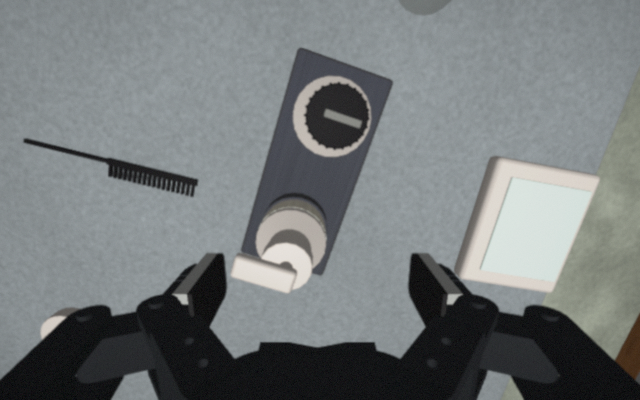

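```bash
python3 - <<'E'
from h import *
print(onz("wrist",[[338,116],[325,113],[361,124],[343,118]],158).round(1))
# dark blob fit
im=cv2.imread("pics/w12.png");g=cv2.cvtColor(im,cv2.COLOR_BGR2GRAY)
m=np.zeros_like(g);cv2.circle(m,(338,116),38,255,-1)
d=((g<60)&(m>0)).astype(np.uint8)
c,_=cv2.findContours(d,cv2.RETR_EXTERNAL,cv2.CHAIN_APPROX_NONE);c=max(c,key=cv2.contourArea)
print(cv2.minEnclosingCircle(c),cv2.fitEllipse(c))
uv=np.array(cv2.minEnclosingCircle(c)[0]);print(onz("wrist",uv,158),onz("wrist",uv+[33,0],158))
for c in ("scene","side"):
    print(c,proj(c,[[606,108,158],[604,112,158]]).round(1))
E
```

```text
[[606.8 102.8 158. ]
 [597.7 103.2 158. ]
 [623.3 100.2 158. ]
 [610.4 102.1 158. ]]
((336.0, 115.5), 32.561580657958984) ((336.575439453125, 115.52140808105469), (60.26471710205078, 63.23151779174805), 12.394460678100586)
[[605.3699395  102.88397985 158.        ]] [[627.59223833 106.65420949 158.        ]]
scene [[369.5 202.6]
 [371.2 202.3]]
side [[269.4 208.6]
 [268.6 210.1]]
```

```bash
python3 - <<'E'
from h import *
o=manip.get_obs();print(o["position"],o["time"],o["joint_velocities"].round(3) if hasattr(o["joint_velocities"],"round") else o["joint_velocities"])
cam=camT("wrist",o)
im=manip.get_image("wrist")
cv2.imwrite("pics/w13.png",im);g=cv2.cvtColor(im,cv2.COLOR_BGR2GRAY)
m=np.zeros_like(g);cv2.circle(m,(338,116),40,255,-1)
d=((g<60)&(m>0)).astype(np.uint8)
c,_=cv2.findContours(d,cv2.RETR_EXTERNAL,cv2.CHAIN_APPROX_NONE);c=max(c,key=cv2.contourArea)
print(cv2.minEnclosingCircle(c))
for z in (138,158): print(onz("wrist",cv2.minEnclosingCircle(c)[0],z,cam))
print(manip.get_obs()["position"])
E
```

```text
[603.5218847   31.31492566 233.15564598] 14.15 [ 0.004  0.004 -0.006  0.001 -0.003  0.001 -0.001]
((338.1109619140625, 107.94908905029297), 32.65574264526367)
[[607.07315722 108.84034151 138.        ]]
[[605.88350704 107.97235035 158.        ]]
[603.49848121  31.47940573 233.10056336]
```

Call:
{"api": "servo_tool", "payload": {"series": [[[0, 0, 0, 0.35, 0.06, 0, 1], [0, 0, 0, 0.76, 0.15, 0.1, 1], [0, 0, 0, 0.76, 0.15, 0.4, 1], [0, 0, 0, 0.76, 0.15, 0.5, 1], [0, 0, 0, 0.76, 0.15, 0.5, 1]]]}}

```text
time: 14.62
position: [603.7, 109.1, 179.9]
tcp_rot: [0.645, 0.764, -0.003, -0.001]
wrist_force: [0.1, -0.4, 0.1]
opening: 0.996
```

```bash
python3 cap.py w14; python3 - <<'E'
from h import *
o=manip.get_obs();cam=camT("wrist",o);cv2.imwrite("pics/w15.png",manip.get_image("wrist"));print(o["position"])
cv2.imwrite("pics/side15.png",manip.get_image("side"))
E
```

```text
pos [603.7 109.1 179.9] yaw 99.7 zaxis [-0.006 -0.003 -1.   ] f [ 0.1 -0.4  0.1] shift [ 0.028  0.008 -0.001] turn [-0.009  0.002 -0.007] t 14.62 0.9962810815647758 [ 0.02  0.64 -0.4   1.59  0.28  0.98 -0.3 ]
mark_of cap_center 0.96 [320. 230.] [605.9 108.9 138. ] 
cut_out cap_center 0.79 [319. 232.] [604.6 114.9 158. ] 5207
[606.92976021 109.37461872 184.35956366]
```

View pics/w15.png

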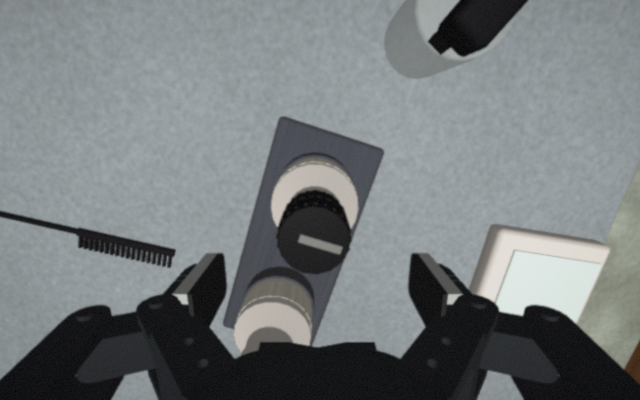

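View pics/side15.png

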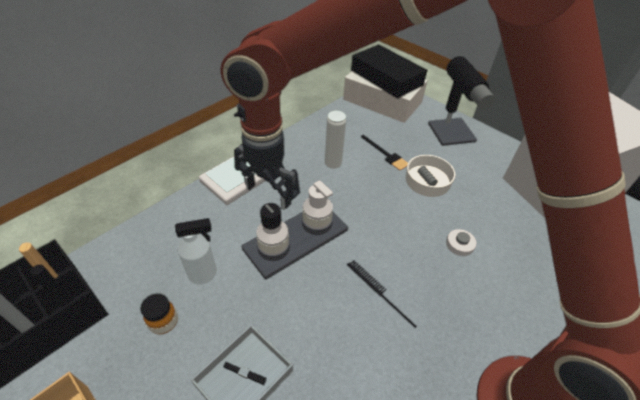

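```bash
python3 - <<'E'
from h import *
o=manip.get_obs();print(o["position"])
print(onz("wrist",[[314,237],[277,237],[351,237],[314,273]],158).round(1))
print(tooldelta([605.5,109,121],None))
E
```

```text
[606.69227046 110.04494154 184.33440933]
[[605.6 110.8 158. ]
 [584.1 107.2 158. ]
 [627.1 114.5 158. ]
 [609.5  87.6 158. ]]
pos [606.7 110.  184.3] yaw 99.6 zaxis [ 0.003  0.    -1.   ] f [ 0.1 -0.1 -0.3] shift [-0.008 -0.015  0.633] t 14.92
```

Call:
{"api": "servo_tool", "payload": {"series": [[[0, 0, 0, 0, -0.012, 0.25, 1], [0, 0, 0, 0, -0.012, 0.5, 1], [0, 0, 0, 0, -0.012, 0.65, 0.6], [0, 0, 0, 0, -0.012, 0.65, 0.5], [0, 0, 0, 0, -0.012, 0.65, 0.4]]]}}

```text
time: 15.33
position: [604.7, 110.4, 118.1]
tcp_rot: [0.645, 0.764, -0.0, -0.0]
wrist_force: [0.1, -0.6, 0.2]
opening: 0.701
```

Call:
{"api": "servo_tool", "payload": {"series": [[[0, 0, 0, 0, 0, 0, -1], [0, 0, 0, 0, 0, 0, -1], [0, 0, 0, 0, 0, 0, -1], [0, 0, 0, 0, 0, 0, -1], [0, 0, 0, 0, 0, 0, -1]]]}}

```text
time: 15.75
position: [605.3, 110.9, 120.0]
tcp_rot: [0.645, 0.764, 0.001, 0.001]
wrist_force: [-2.1, -0.8, 5.7]
opening: 0.503
```

```bash
python3 - <<'E'
from h import *
print(tooldelta([605.5,110,119],None));o=manip.get_obs();print(o["opening"],o["wrist_torque"],np.round(o["qpos"],2))
cv2.imwrite("pics/w16.png",manip.get_image("wrist"))
E
```

```text
pos [605.3 110.9 120. ] yaw 99.7 zaxis [ 0.003  0.    -1.   ] f [-2.1 -0.8  5.7] shift [-0.009 -0.     0.01 ] t 15.75
0.5028209437377453 [-0.21063749  0.50613788  0.01916331] [ 0.    0.71 -0.37  1.65  0.32  0.84 -0.33]
```

View pics/w16.png

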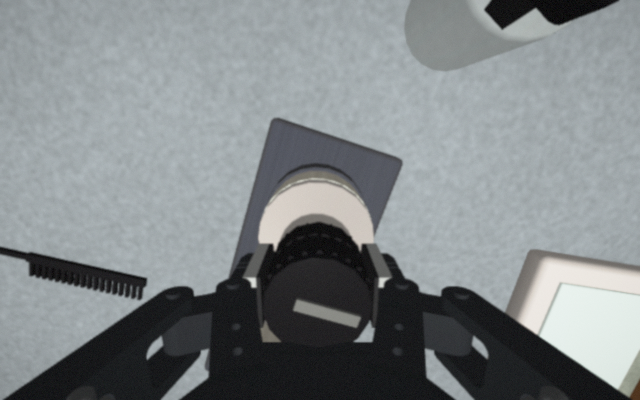

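The cap is between the pads, with the grey bar at (327,313), and the opening of 43 mm matches the 44 mm cap. First I'll try a small counter-clockwise turn seen from above, which would loosen an ordinary thread.

Call:
{"api": "servo_tool", "payload": {"series": [[[0, 0, -0.1, 0, 0, 0, -1], [0, 0, -0.2, 0, 0, 0, -1], [0, 0, -0.3, 0, 0, 0, -1], [0, 0, -0.3, 0, 0, 0, -1], [0, 0, -0.3, 0, 0, 0, -1]]]}}

```text
time: 16.22
position: [604.9, 112.4, 120.0]
tcp_rot: [0.55, 0.835, 0.002, 0.0]
wrist_force: [-3.4, 0.9, 6.9]
opening: 0.502
```

```bash
python3 - <<'E'
from h import *
print(tooldelta([605.5,110,119],None));o=manip.get_obs();print(o["opening"],np.round(o["wrist_torque"],2),np.round(o["qpos"],2),np.round(o["effort"],2))
cv2.imwrite("pics/w17.png",manip.get_image("wrist"))
E
```

```text
pos [604.9 112.4 120. ] yaw 113.2 zaxis [ 0.002  0.002 -1.   ] f [-3.4  0.9  6.9] shift [-0.025 -0.004  0.01 ] t 16.22
0.5016579554083409 [0.09 0.56 0.  ] [ 0.04  0.72 -0.44  1.65  0.37  0.86 -0.14] [ 8.300e-01 -4.281e+01 -3.750e+00 -1.317e+01  4.400e-01 -5.500e-01
  4.000e-02]
```

View pics/w17.png

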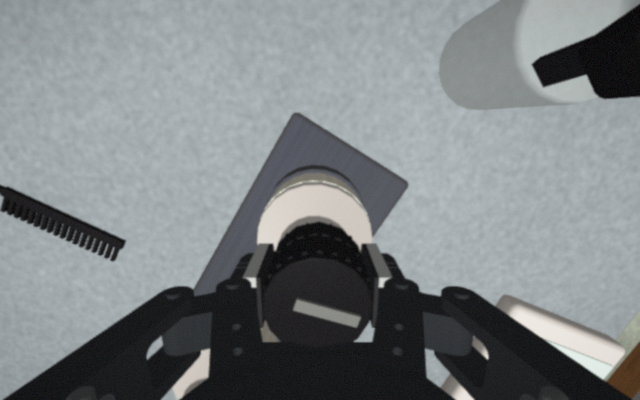

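The bar has kept its place between the pads at (327,313) while the tool turned 0.24 rad, with about zero axial torque. So the cap is turning with the gripper; I'll go a bit further to rule out just play in the stop.

Call:
{"api": "servo_tool", "payload": {"series": [[[0, 0, -0.12, 0, 0, 0, -1], [0, 0, -0.24, 0, 0, 0, -1], [0, 0, -0.36, 0, 0, 0, -1], [0, 0, -0.4, 0, 0, 0, -1], [0, 0, -0.4, 0, 0, 0, -1]]]}}

```text
time: 16.68
position: [603.8, 112.5, 120.0]
tcp_rot: [0.412, 0.911, 0.001, -0.0]
wrist_force: [-5.0, 1.2, 7.1]
opening: 0.506
```

```bash
python3 - <<'E'
from h import *
print(tooldelta([605.5,110,119],None));o=manip.get_obs();print(o["opening"],np.round(o["wrist_torque"],2),np.round(o["qpos"],2),np.round(o["effort"],2))
cv2.imwrite("pics/w18.png",manip.get_image("wrist"))
E
```

```text
pos [603.8 112.5 120. ] yaw 131.3 zaxis [ 0.     0.002 -1.   ] f [-5.   1.2  7.1] shift [-0.029 -0.004  0.01 ] t 16.68
0.5059801213738347 [ 0.1   0.94 -0.01] [ 0.09  0.73 -0.53  1.65  0.45  0.88  0.11] [  1.03 -42.07  -4.51 -13.63   0.65  -0.97   0.13]
```

View pics/w18.png

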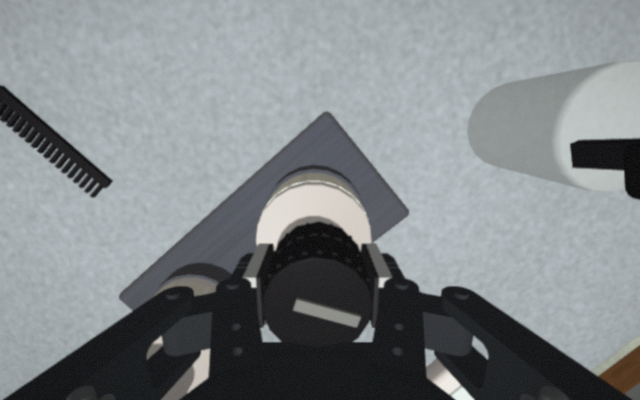

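At 0.55 rad turned, the bar still follows and there is no torque. The thread is ordinary, loosening counter-clockwise. On to 1.5 rad.

Call:
{"api": "servo_tool", "payload": {"series": [[[0, 0, -0.14, 0, 0, 0, -1], [0, 0, -0.28, 0, 0, 0, -1], [0, 0, -0.42, 0, 0, 0, -1], [0, 0, -0.56, 0, 0, 0, -1], [0, 0, -0.7, 0, 0, 0, -1]]]}}

```text
time: 17.15
position: [603.1, 110.0, 120.0]
tcp_rot: [0.148, 0.989, -0.002, -0.001]
wrist_force: [-5.6, -3.0, 10.3]
opening: 0.503
```

Call:
{"api": "servo_tool", "payload": {"series": [[[0, 0, -0.14, 0, 0, 0, -1], [0, 0, -0.28, 0, 0, 0, -1], [0, 0, -0.42, 0, 0, 0, -1], [0, 0, -0.5, 0, 0, 0, -1], [0, 0, -0.5, 0, 0, 0, -1]]]}}

```text
time: 17.57
position: [603.4, 108.7, 120.0]
tcp_rot: [-0.046, 0.999, -0.002, -0.001]
wrist_force: [-6.9, -4.7, 10.8]
opening: 0.498
```

```bash
python3 - <<'E'
from h import *
print(tooldelta([605.5,110,119],None));o=manip.get_obs();print(o["opening"],np.round(o["wrist_torque"],2),np.round(o["qpos"],2),np.round(o["effort"],2))
cv2.imwrite("pics/w19.png",manip.get_image("wrist"))
E
```

```text
pos [603.4 108.7 120. ] yaw -174.8 zaxis [-0.002 -0.004 -1.   ] f [-6.9 -4.7 10.8] shift [-0.022  0.011  0.01 ] t 17.57
0.4981946644911052 [-0.94  1.24  0.1 ] [ 0.22  0.8  -0.77  1.64  0.65  0.98  0.88] [ -1.88 -39.85  -9.1  -13.31   0.22  -2.17   0.15]
```

View pics/w19.png

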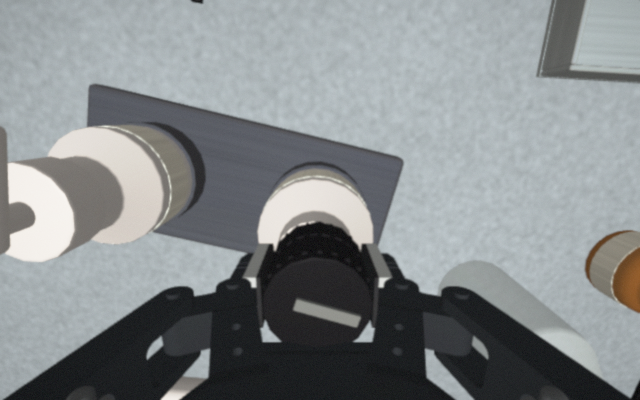

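Turned 1.49 rad, with the bar still in place at (327,313). Now I'll lift it straight up, gently at first.

Call:
{"api": "servo_tool", "payload": {"series": [[[0, 0, 0, 0, 0, -0.05, -1], [0, 0, 0, 0, 0, -0.12, -1], [0, 0, 0, 0, 0, -0.2, -1], [0, 0, 0, 0, 0, -0.25, -1], [0, 0, 0, 0, 0, -0.25, -1]]]}}

```text
time: 18.03
position: [606.3, 112.9, 145.3]
tcp_rot: [-0.046, 0.999, 0.002, 0.003]
wrist_force: [0.7, 0.5, 0.1]
opening: 0.5
```

```bash
python3 - <<'E'
from h import *
print(tooldelta([605.5,110,205],None));o=manip.get_obs();print(o["opening"],np.round(o["wrist_torque"],2),np.round(o["qpos"],2))
cv2.imwrite("pics/w20.png",manip.get_image("wrist"))
E
```

```text
pos [606.3 112.9 145.3] yaw -174.8 zaxis [ 0.006  0.004 -1.   ] f [0.7 0.5 0.1] shift [ 0.007 -0.026 -0.597] t 18.03
0.4999354923450113 [ 0.01 -0.02  0.01] [ 0.23  0.77 -0.79  1.62  0.62  1.01  0.9 ]
```

View pics/w20.png

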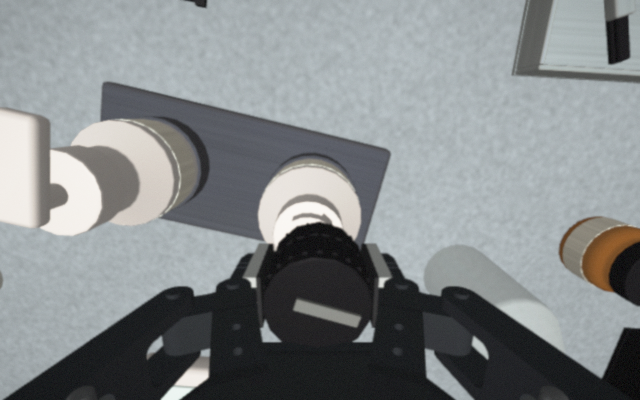

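The cap is off: the white neck shows at (310,215) below it and the forces have dropped to zero. I'll raise it further.

Call:
{"api": "servo_tool", "payload": {"series": [[[0, 0, 0, 0, 0, -0.2, -1], [0, 0, 0, 0, -0.01, -0.4, -1], [0, 0, 0, 0, -0.02, -0.55, -1], [0, 0, 0, 0, -0.02, -0.6, -1], [0, 0, 0, 0, -0.02, -0.6, -1]]]}}

```text
time: 18.5
position: [605.6, 110.0, 204.4]
tcp_rot: [-0.046, 0.999, 0.001, 0.002]
wrist_force: [0.1, 0.8, -1.2]
opening: 0.499
```

Call:
{"api": "servo_tool", "payload": {"series": [[[0, 0, 0, 0, 0, 0, -1], [0, 0, 0, 0, 0, 0, -1], [0, 0, 0, 0, 0, 0, -1], [0, 0, 0, 0, 0, 0, -1], [0, 0, 0, 0, 0, 0, -1]]]}}

```text
time: 18.92
position: [604.4, 108.8, 202.1]
tcp_rot: [-0.046, 0.999, -0.0, -0.001]
wrist_force: [-0.0, -0.8, -0.3]
opening: 0.504
```

```bash
python3 - <<'E'
from h import *
print(tooldelta([605.5,110,205],None));o=manip.get_obs();print(o["opening"],np.round(o["joint_velocities"],3))
cv2.imwrite("pics/w21.png",manip.get_image("wrist"))
cv2.imwrite("pics/scene21.png",manip.get_image("scene"));cv2.imwrite("pics/side21.png",manip.get_image("side"))
for c in("scene","side"):
  for q in("cap_center","neck","comb","jar","can","sprayer","tint_brush"):
    r=manip.mark_of(q,c)
    print(c,q,[np.round(x["uv"]).tolist() for x in r[:2]])
E
```

```text
pos [604.4 108.8 202.1] yaw -174.8 zaxis [-0.001 -0.    -1.   ] f [-0.  -0.8 -0.3] shift [-0.012  0.011 -0.029] t 18.92
0.5042639288041013 [-0.001 -0.004 -0.001 -0.005 -0.     0.003  0.002]
scene cap_center [[372.0, 190.0]]
scene neck [[371.0, 208.0]]
scene comb [[225.0, 158.0], [340.0, 176.0]]
scene jar [[460.0, 262.0]]
scene can [[240.0, 241.0]]
scene sprayer [[416.0, 266.0]]
scene tint_brush [[202.0, 209.0], [452.0, 191.0]]
side cap_center [[266.0, 191.0], [355.0, 269.0]]
side neck [[271.0, 216.0]]
side comb [[355.0, 266.0]]
side jar [[164.0, 319.0]]
side can [[333.0, 164.0]]
side sprayer [[203.0, 269.0]]
side tint_brush [[384.0, 152.0]]
```

View pics/scene21.png

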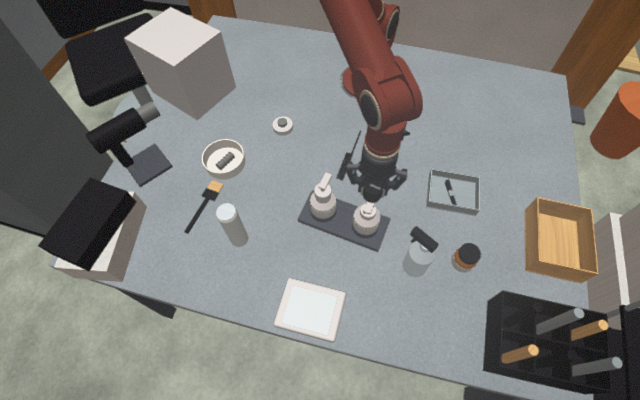

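View pics/side21.png

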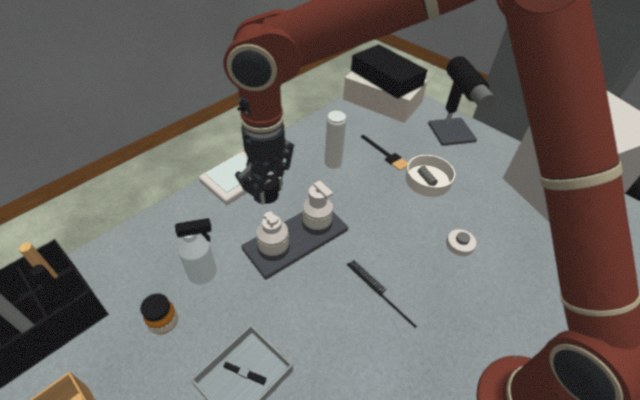

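View pics/w21.png

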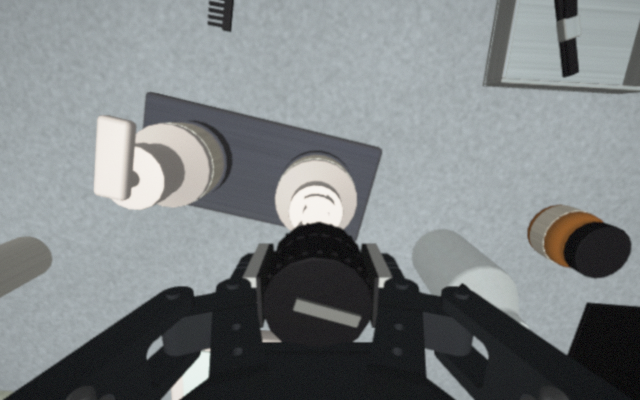

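The cap is level in the gripper at wrist (318,300), above the open neck. The clip is in the tray, the roller is in the pot and every bystander is in place. Handing in.

```bash
python3 -c "
from bench import manip
print(manip.job_done())"
```

```text
the job is handed in; nothing more can be done
None
```

The job is handed in at about 20 s of the 67 s allowed; the hand-in gives no verdict, so the result rests on my own checks. The sectioning clip is in the steel tray and the setting roller is in the white pot. The cap is off and held above the open bottle neck.

- **Thread:** it is an ordinary thread. I tried counter-clockwise (seen from above) first. The cap turned with the gripper past the 0.2 rad play, with almost no torque, so I did not try the other way. After 1.49 rad it lifted straight off.
- **Final position:** by the wrist position, the cap's centre is about 82 mm above where it was seated, which is about 86 mm above the neck top. It is within a few mm of the neck axis, level and still. The gripper opening of 43 mm matches the 44 mm cap.
- **Bystanders:** in the last pictures the comb, sprayer, jar, can and tint brush all look to be where they started.
- **Disagreements:** the sprayer and comb were each mislocated once by the detector in the scene camera, and I went by the pictures instead. My first measurement of the cap was about 5 mm off because the arm was still settling. I repeated it before gripping.

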